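# Park the ring weights round the bend of the storage rod

### The arm

A 6-joint arm with a two-finger parallel gripper is mounted at the origin on a cart in front of the work surface, level with it; the furniture and walls round the work are solid. World frame = base frame: x ahead of the robot, y to its left, z up, the work surface at z = 0. Lengths are in m, angles in degrees, forces in N, time in s.
With the tool pointing down it reaches from about 0.3 to 0.75 m from the base axis. Payload 8.5 kg.
Tool frame: the origin (TCP) lies on the centre line of the jaws, within the pads' length; the fingertips stand 19 mm ahead of it and the grasp point (between the pads) is the TCP; z points along the fingers, x is the direction in which the jaws open and shut, and the axes are right-handed (so a half turn about z gives the same grasp; the last joint's range is limited). The gripper opens to 85 mm and grips with 20 to 120 N. Pads are 22 mm wide; open, the fingers measure 114 mm over their backs; the gripper's body (76 mm by 85 mm) begins 54 mm behind the grasp point. The pads swing forward as they close: fully open they stand 13 mm farther back than shut.
Start: joints at [-12.336, 21.807, 74.336, -0, 83.858, -12.336], TCP at [0.55, 0, 0.25] pointing down, gripper open.
Joint ranges: [-178.18, 178.18], [-50.72, 133.34], [12.68, 142.11], [-81.47, 261.47], [9.98, 163.14], [-165.26, 165.26]. Speed limits (degrees/s): [136.94, 136.94, 180, 180, 180, 180].

### API

Orientations are given as a 3x3 rotation matrix whose columns are the frame's x, y, z axes.
In Python, from rig import env, cams, order gives the robot as it stands.
- The arm moves only by the tool step_arm, never from a script. Its argument "steps" is a list of rows, each an object with "xyz": the shift along the tool's x, y, z normalised to -1 to 1, where 1 is 0.04 m, a list of three; "turn": the turn, a rotation vector about the tool's x, y, z normalised to -1 to 1, where 1 is 0.08 rad, a list of three; "gripper": the gripper command: -1 is shut, 1 is fully open, values between are in proportion. A call has 1 to 20 rows; each row shifts and turns the commanded pose from where the row before left it, along the tool's axes as they then stand; what a row does not reach is not made up. A row lasts 1/12 s, in which the tool goes at most 41.7 mm and 7.16 degrees, less where a joint would pass 70% of its speed; a pose out of reach is approached as far as the arm can. A call with a number of a shift or a turn outside -1 to 1 is refused whole. A call with a gripper value outside its range is refused whole. The fingers move at their own pace and stop on an object; "squeeze" is the grip in N (left out, the last holds). Time passes only in rows, so rows that do not move let the fingers close. It gives the time, the measured TCP pose, the force and the opening at its end, in the units of the state.
- env.observe(): the state, without advancing time (a new reading comes with each control period).
- cams.get_image(name): name is "scene" or "side" or "wrist"; returns (picture, depth): 400x640x3 uint8, red, green, blue; 400x640 float32, m along the optical axis (not along the pixel's ray), 0 where there is no reading.
- cams.camera_info(name): a dict with "fx", "fy", "cx", "cy" (pixels), "extrinsics" (4x4, takes a point from camera to world coordinates). Camera axes: x right, y down, z forward; pixel columns grow to the right and rows downward; lengths in m; the calibration is good to about 2 mm. The wrist camera is an equidistant fisheye: a pixel r from the principal point sees the ray r / f radians off the axis. A picture is of the moment at which its call begins: read the wrist's pose just before it. camera_info takes no time and is no camera call; for the wrist camera it gives the pose at the moment of the call.
- order.close_job(): hands the job in, once; it reports no verdict.
The state is a dict: "time_s": time; "q": joint angles; "qvel": joint speeds; "joint_efforts": joint torques, N m; "position": TCP position; "tool_rot": TCP orientation; "ft_force": force on the tool from outside, world axes, zero at the start; "wrist_torque": the same for the moment, N m; "grip_width": finger opening in m.
Only numpy, scipy, OpenCV 4.12 (cv2) and the standard library are available. Lean on these libraries where they do the work, as an engineer would, in place of code of your own. Each camera call takes 0.05 s, during which the arm holds its last target. There are 200 camera calls.

### The job

Two aluminium ring weights hang on the outer arm of the bent storage rod, where they are in the way. Push both of them along the rod and round its bend until the first is fully home against the shoulder at the post and the second is right up against the first. Leave the jar and the mug that stand beside the rod standing where they are.

Things in the scene. Friction and masses are not known exactly. Their poses are not given: they have to be found in the camera images.
- rod_stand: Stand screwed to the table: round grey foot (110 mm wide, hub up to 30 mm high), 24 mm post 136 mm high at x 125, y -80 (mm, its own frame; z up), clamp block and knob on the post (x 111 to 166). It carries a level bent steel rod, 12 mm diameter, axis 120 mm above the table. Origin on the table in the crook of the rod.
- shoulder (a point): Point on the rod's axis at the face of the shoulder, a dark 36 mm disc at the post (stand frame x 100, y -80, z 120 mm; the face looks to the stand's -x). The inner arm runs from here along -x to x -10, y -80. Home: first ring's centre at x 88, second's at x 64 mm.
- bend (a point): Centre of the rod's quarter bend, in mid-air level with the rod (stand frame x -10, y -20, z 120 mm). Bend radius to the rod's axis 60 mm; it joins the inner arm (at x -10, y -80) to the outer arm (at x -70, y -20).
- tip (a point): Centre of the 15 mm ball at the free end of the outer arm (stand frame x -70, y 150, z 120 mm). The outer arm runs straight from here along the stand's -y to the bend. Nothing stops a ring pushed off the tip.
- small_ring_center (a point): Centre of the smaller ring weight: plain aluminium, 66 mm outside, 22 mm hole, 24 mm thick along the hole (own y axis), 0.15 to 0.28 kg. Hangs by the top of its hole, its centre 5 mm below the rod's axis. Slides with friction; pushed at one side it cocks and binds. The rings start on the outer arm in either order, centres 70 to 120 mm apart.
- large_ring_center (a point): Centre of the larger ring weight: like the smaller one (22 mm hole, 24 mm thick along its own y axis, centre 5 mm below the rod's axis) but 84 mm outside diameter and 0.23 to 0.46 kg.
- jar_center (a point): Centre, half-way up, of a white-lidded specimen jar, 57 mm diameter, 117 mm high, standing loose in the crook of the rod. To be left alone.
- mug_center (a point): Half-way up a white mug, at the centre of its outline with the handle, 92 mm wide, 127 mm over its handle, 95 mm high, standing loose on the outer side of the rod's bend and inner arm. To be left alone.
Mind the look-alikes: they are no part of the job. What is shaped like the part that bears large_ring_center but black is not meant. Leave any green look-alike of the part that bears small_ring_center alone.

How it is judged:
By the outcome, as a careful person would: the job done as asked, in the order asked, and still so for the second after the job is handed in, with the robot touching nothing.
It also fails if it takes over 64 s, if anything falls off the work surface, if the arm or the gripper's body presses on something with over 40 N, if the wrist force passes 120 N, or if a joint passes its speed limit or range.

## Working session

There is one attempt and no reset: what is moved stays moved. The work goes in short steps, Python scripts to look and compute and a tool call to move; the robot and the scene stay as the last step left them, time stands still between calls to the robot, and variables do not carry over. Pictures are saved under pics/ and viewed, about 8 in all and at most 12, crops included, and the job is handed in when it is done.

Besides the shell and the picture viewer there is one more tool, called after ">>>" as name(argument=value, ...) on one line, values as JSON. step_arm: Moves the arm, as the interface text tells. Scaled input: -1 to 1 covers 0.04 m each way for a shift and 0.08 rad each way for a turn. Its arguments: {"type":"object","properties":{"steps":{"type":"array"},"squeeze":{"type":"number"}},"required":["steps"]}

```bash
ls; mkdir -p pics; python3 - <<'E'
from rig import env,cams,order
import cv2,numpy as np
for n in ("scene","side"):
    im,d=cams.get_image(n); cv2.imwrite(f"pics/{n}0.png",im[:,:,::-1]); np.save(f"pics/{n}0d.npy",d)
    i=cams.camera_info(n); print(n,i["fx"],i["fy"],i["cx"],i["cy"]); print(np.round(i["extrinsics"],3))
s=env.observe(); print(s)
E
```

```text
pics
scene 478.04251250921027 478.04251250921027 326.1457681340277 206.55182949356214
[[ 0.88  -0.237  0.411  0.2  ]
 [-0.474 -0.435  0.765 -0.702]
 [-0.002 -0.869 -0.496  0.549]
 [ 0.     0.     0.     1.   ]]
side 492.49401261779275 492.49401261779275 317.8578894460461 203.33081214838373
[[ 0.941 -0.176  0.291  0.263]
 [-0.339 -0.417  0.843 -0.82 ]
 [-0.027 -0.892 -0.452  0.544]
 [ 0.     0.     0.     1.   ]]
{'time_s': 0.1, 'q': array([-1.23345588e+01,  2.18379060e+01,  7.43788808e+01, -2.43795855e-05,
        8.38580648e+01, -1.23348193e+01]), 'qvel': array([ 0.02523141, -0.04932165, -0.08745487,  0.0246607 , -0.00136137,
       -0.00130341]), 'joint_efforts': array([ 3.76895419e-03, -4.49219084e+01, -2.31655884e+01, -2.33104493e-04,
        3.63802450e-03,  7.57992581e-06]), 'position': array([5.49766289e-01, 6.04015572e-05, 2.49775236e-01]), 'tool_rot': array([[ 9.99999185e-01,  4.41465545e-06, -1.27633878e-03],
       [ 4.77032417e-06, -9.99999961e-01,  2.78660348e-04],
       [-1.27633750e-03, -2.78666209e-04, -9.99999147e-01]]), 'ft_force': array([-0.03167033,  0.96092537, -0.35446096]), 'wrist_torque': array([-0.01356806, -0.01003988,  0.00698355]), 'grip_width': 0.08540800286785523}
```

View pics/scene0.png

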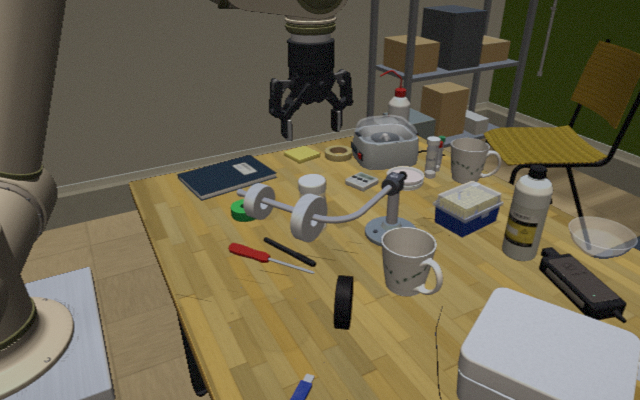

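View pics/side0.png

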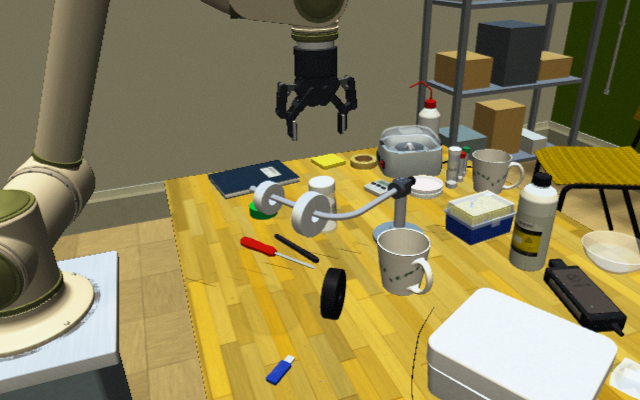

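The scene view shows the small ring at (258,200), the large ring at (307,216) and the bend near (350,218). The post and knob are at (395,185), the jar is behind at (313,190) and the mug is at (408,262). The green and black decoys lie on the table. Next I'll get the stand pose from depth.

```bash
cat > h.py <<'E'
import numpy as np,cv2
from rig import env,cams
def cloud(n,d):
    i=cams.camera_info(n); v,u=np.mgrid[:400,:640]
    p=np.stack([(u-i["cx"])/i["fx"]*d,(v-i["cy"])/i["fy"]*d,d],-1)
    E=i["extrinsics"]; p=p@E[:3,:3].T+E[:3,3]; p[d==0]=np.nan; return p
E
python3 - <<'E'
from h import *
ims=[]
for n in("scene","side"):
    d=np.load(f"pics/{n}0d.npy"); im=cv2.imread(f"pics/{n}0.png"); P=cloud(n,d)
    for (u,v) in dict(scene=[(258,202),(307,218),(335,218),(360,212),(375,203),(393,205),(385,235),(313,181),(408,240),(408,262)],side=[(268,198),(308,215),(345,213),(370,203),(400,210),(320,183),(404,240)])[n]:
        print(n,u,v,np.round(P[v,u],3))
    # top-down map of points by height
    m=(P[...,0]>.3)&(P[...,0]<.9)&(P[...,1]>-.35)&(P[...,1]<.3)&(P[...,2]>.02)&(P[...,2]<.19)
    T=np.zeros((650,600,3),np.uint8); q=P[m]
    r=((.3-q[:,1])*1000).astype(int); c=((q[:,0]-.3)*1000).astype(int)
    for a,b,col in zip(r,c,im[m]): cv2.circle(T,(int(b),int(a)),1,tuple(int(x) for x in col),-1)
    ims.append(T[:600]); 
cv2.imwrite("pics/top.png",cv2.resize(ims[0],(600,600)))
im=cv2.imread("pics/scene0.png")[160:300,220:450]; cv2.imwrite("pics/crop.png",cv2.resize(im,None,fx=3.4,fy=3.4,interpolation=cv2.INTER_CUBIC))
E
```

```text
scene 258 202 [0.45  0.024 0.127]
scene 307 218 [ 0.498 -0.079  0.133]
scene 335 218 [ 0.545 -0.091  0.126]
scene 360 212 [ 0.594 -0.095  0.127]
scene 375 203 [ 0.64  -0.072  0.121]
scene 393 205 [ 0.713 -0.03   0.076]
scene 385 235 [ 0.62  -0.136  0.094]
scene 313 181 [0.585 0.071 0.116]
scene 408 240 [ 0.67  -0.139  0.07 ]
scene 408 262 [ 0.616 -0.209  0.085]
side 268 198 [0.452 0.027 0.122]
side 308 215 [ 0.501 -0.072  0.124]
side 345 213 [ 0.564 -0.094  0.126]
side 370 203 [ 0.622 -0.076  0.126]
side 400 210 [ 0.712 -0.031  0.072]
side 320 183 [0.575 0.068 0.115]
side 404 240 [ 0.663 -0.138  0.071]
```

View pics/top.png

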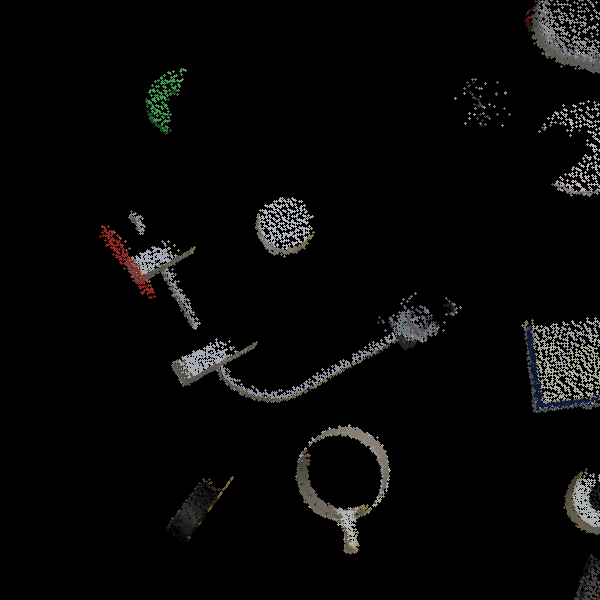

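View pics/crop.png

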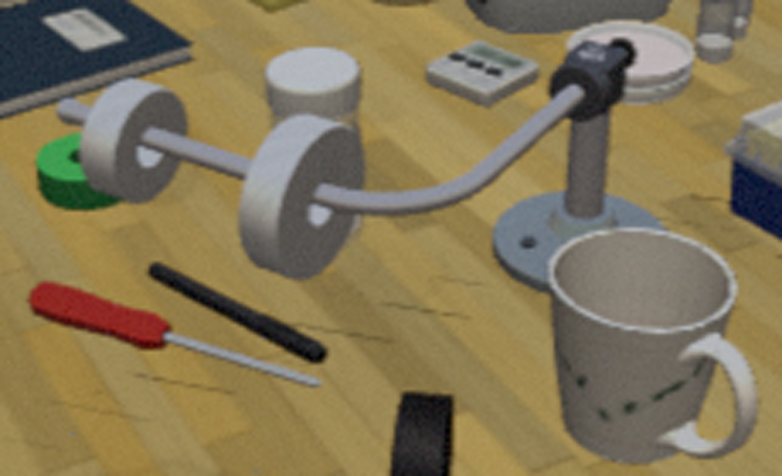

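```bash
cat >> h.py <<'E'
def pathdist(xy):  # stand-frame xy -> dist to rod axis in plan
    x,y=xy.T
    a=np.hypot(x+.07,y-np.clip(y,-.02,.15)); b=np.hypot(y+.08,x-np.clip(x,-.01,.1))
    ang=np.clip(np.where(np.arctan2(y+.02,x+.01)>1.6,-np.pi,np.arctan2(y+.02,x+.01)),-np.pi,-np.pi/2)
    c=np.hypot(x+.01-.06*np.cos(ang),y+.02-.06*np.sin(ang))
    return np.minimum(np.minimum(a,b),c)
def S(t,xy): # world->stand
    c,s=np.cos(t[2]),np.sin(t[2]); return (np.asarray(xy)-t[:2])@np.array([[c,-s],[s,c]])
def W(t,xy):
    c,s=np.cos(t[2]),np.sin(t[2]); return np.asarray(xy)@np.array([[c,s],[-s,c]])+t[:2]
E
python3 - <<'E'
from h import *
from scipy.optimize import least_squares
Ps={n:cloud(n,np.load(f"pics/{n}0d.npy")) for n in("scene","side")}
def fit(P,t):
    for _ in range(5):
        d=pathdist(S(t,P[:,:2])); s=S(t,P[:,:2]); m=(d<.015)&(s[:,0]<.085)&(s[:,0]>-.09)&(s[:,1]<.16)&(s[:,1]>-.1)
        # drop ring points: z well above rod
        Q=P[m&(abs(P[:,2]-.120)<.012)]
        f=lambda t:np.hypot(pathdist(S(t,Q[:,:2])),Q[:,2]-.12)-.006
        r=least_squares(f,t,loss="soft_l1",f_scale=.002); t=r.x
    return t,len(Q),np.median(abs(f(t)))
yaw=np.radians(27.5)
t0=np.array([0,0,yaw]); c=W(t0,[[.112,-.08]])[0]; t0[:2]=np.array([.705,-.03])-c
for n in Ps:
    P=Ps[n].reshape(-1,3); P=P[np.isfinite(P).all(1)&(abs(P[:,2]-.12)<.045)]
    t,k,e=fit(P,t0.copy()); print(n,t0,t,np.degrees(t[2]),k,e)
    s=S(t,P[:,:2])
    ball=P[(abs(s[:,0]+.07)<.02)&(s[:,1]>.135)&(s[:,1]<.17)&(abs(P[:,2]-.12)<.015)]
    if len(ball): print("ball y range",S(t,ball[:,:2]).min(0),S(t,ball[:,:2]).max(0))
    r=(abs(s[:,0]+.07)<.045)&(P[:,2]>.135); b=np.histogram(s[r,1],np.arange(-.03,.16,.004))
    print([(round(x,3),int(y)) for x,y in zip(b[1],b[0])if y])
    np.save(f"pics/t_{n}.npy",t)
    A=Ps[n].reshape(-1,3); A=A[np.isfinite(A).all(1)]; a=S(t,A[:,:2])
    for nm,z,cx,R in(("jar",.117,(.58,.072),.04),("mug",.095,(.645,-.17),.085)):
        q=A[(np.hypot(*(A[:,:2]-cx).T)<R)&(abs(A[:,2]-z)<.008)]; 
        (x,y),rr=cv2.minEnclosingCircle((q[:,:2]*1000).astype(np.float32)); print(nm,x,y,rr,S(t,[x/1000,y/1000]),len(q))
E
```

```text
scene [ 0.5687149  -0.01075498  0.47996554] [ 0.57158065 -0.01260695  0.51104529] 29.280738265343274 955 0.0012295408215437491
ball y range [-0.07721191  0.13516931] [-0.06677456  0.15635606]
[(np.float64(-0.022), 227), (np.float64(-0.018), 56), (np.float64(-0.014), 61), (np.float64(-0.01), 54), (np.float64(-0.006), 55), (np.float64(-0.002), 52), (np.float64(0.002), 17), (np.float64(0.09), 103), (np.float64(0.094), 30), (np.float64(0.098), 34), (np.float64(0.102), 30), (np.float64(0.106), 31), (np.float64(0.11), 34), (np.float64(0.114), 6)]
jar 585.6343994140625 73.13484191894531 29.707685470581055 [0.05419354 0.06791335] 368
mug 646.9244995117188 -179.25303649902344 53.60817337036133 [-0.01578736 -0.18220421] 582
side [ 0.5687149  -0.01075498  0.47996554] [ 0.56824512 -0.01262673  0.51274294] 29.37800648206256 852 0.0008005910203824056
ball y range [-0.07752035  0.13713415] [-0.06607351  0.15454445]
[(np.float64(-0.026), 8), (np.float64(-0.022), 220), (np.float64(-0.018), 47), (np.float64(-0.014), 42), (np.float64(-0.01), 46), (np.float64(-0.006), 41), (np.float64(-0.002), 42), (np.float64(0.002), 9), (np.float64(0.086), 2), (np.float64(0.09), 78), (np.float64(0.094), 31), (np.float64(0.098), 23), (np.float64(0.102), 21), (np.float64(0.106), 27), (np.float64(0.11), 24), (np.float64(0.114), 4)]
jar 580.2827758789062 74.25594329833984 30.053054809570312 [0.05311161 0.06980444] 299
mug 641.6842041015625 -174.16989135742188 48.39064407348633 [-0.01525314 -0.17679603] 477
```

Both cameras agree within about 3 mm. Stand origin is at (0.570, -0.0126) and yaw is 29.3°. The large ring (nearest the bend) is centred at stand y -9 mm and the small one at +103 mm. The jar and mug are clear of the path. I'll straddle the rod between the rings with fingers about 40 mm apart and push the large ring first.

>>> step_arm(steps=[{"xyz": [-0.36, 0.1, 0], "turn": [0, 0, 0], "gripper": -0.06}, {"xyz": [-0.36, 0.1, 0], "turn": [0, 0, 0], "gripper": -0.06}, {"xyz": [-0.36, 0.1, 0], "turn": [0, 0, 0], "gripper": -0.06}, {"xyz": [-0.36, 0.1, 0], "turn": [0, 0, 0], "gripper": -0.06}, {"xyz": [0, 0, 0], "turn": [0, 0, -0.913], "gripper": -0.06}, {"xyz": [0, 0, 0], "turn": [0, 0, -0.913], "gripper": -0.06}, {"xyz": [0, 0, 0], "turn": [0, 0, -0.913], "gripper": -0.06}, {"xyz": [0, 0, 0], "turn": [0, 0, -0.913], "gripper": -0.06}, {"xyz": [0, 0, 0], "turn": [0, 0, -0.913], "gripper": -0.06}, {"xyz": [0, 0, 0], "turn": [0, 0, -0.913], "gripper": -0.06}, {"xyz": [0, 0, 0], "turn": [0, 0, -0.913], "gripper": -0.06}, {"xyz": [0, 0, 0.5], "turn": [0, 0, 0], "gripper": -0.06}, {"xyz": [0, 0, 0.5], "turn": [0, 0, 0], "gripper": -0.06}, {"xyz": [0, 0, 0], "turn": [0, 0, 0], "gripper": -0.06}, {"xyz": [0, 0, 0], "turn": [0, 0, 0], "gripper": -0.06}, {"xyz": [0, 0, 0], "turn": [0, 0, 0], "gripper": -0.06}])

```text
time_s: 1.43
position: [0.4928, -0.0161, 0.2112]
tool_rot: [[0.872, 0.489, 0.001], [0.489, -0.872, -0.0], [0.001, 0.001, -1.0]]
ft_force: [0.0, -0.4, -0.2]
grip_width: 0.04
```

```bash
python3 - <<'E'
from h import *
ims=[]
for n in("wrist","side"):
    im,d=cams.get_image(n); ims.append(im[:,:,::-1])
print(env.observe()["tool_rot"].round(3))
cv2.imwrite("pics/w1.png",np.vstack([cv2.resize(ims[0],(480,300)),cv2.resize(ims[1][80:280,130:450],(480,300))]))
E
```

```text
[[ 0.872  0.489  0.002]
 [ 0.489 -0.872 -0.001]
 [ 0.001  0.001 -1.   ]]
```

View pics/w1.png

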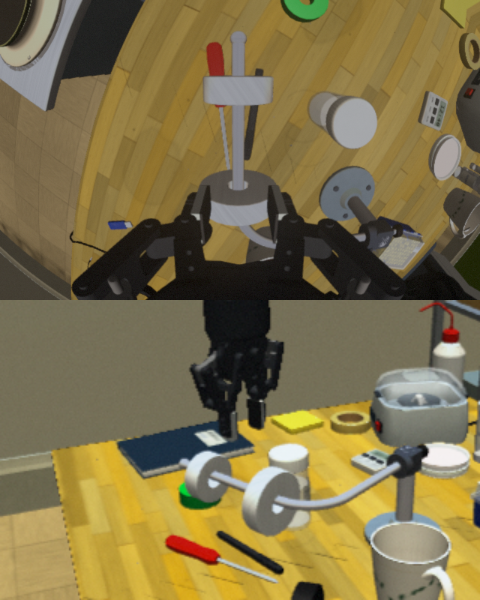

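The wrist view shows the rod centred between the fingers (column 238, fingers at 210 and 272), with the tool between the two rings. Descending now.

>>> step_arm(steps=[{"xyz": [0, 0, 0.4], "turn": [0, 0, 0], "gripper": -0.06}, {"xyz": [0, 0, 0.4], "turn": [0, 0, 0], "gripper": -0.06}, {"xyz": [0, 0, 0.4], "turn": [0, 0, 0], "gripper": -0.06}, {"xyz": [0, 0, 0.4], "turn": [0, 0, 0], "gripper": -0.06}, {"xyz": [0, 0, 0.4], "turn": [0, 0, 0], "gripper": -0.06}, {"xyz": [0, 0, 0.4], "turn": [0, 0, 0], "gripper": -0.06}, {"xyz": [0, 0, 0], "turn": [0, 0, 0], "gripper": -0.06}, {"xyz": [0, 0, 0], "turn": [0, 0, 0], "gripper": -0.06}])

```text
time_s: 2.2
position: [0.4926, -0.0161, 0.1148]
tool_rot: [[0.872, 0.489, -0.0], [0.489, -0.872, -0.0], [-0.0, -0.0, -1.0]]
ft_force: [0.5, 0.2, 0.9]
grip_width: 0.0402
```

```bash
cat >> h.py <<'E'
T0=np.array([.570,-.0126,np.radians(29.3)])
def ring(s): # s: arc length along axis, 0 = bend entry (y=-.02); negative on outer arm -> stand pos, heading
    L=.06*np.pi/2
    if s<0: return np.array([-.07,-.02-s]),-np.pi/2
    if s<L: a=np.pi+s/.06; return np.array([-.01+.06*np.cos(a),-.02+.06*np.sin(a)]),a+np.pi/2-2*np.pi
    return np.array([-.01+s-L,-.08]),0.
def tool(s,off=.023): # world xy and yaw of tool x when the ring centre is at s
    p,h=ring(s); return W(T0,p-off*np.array([np.cos(h),np.sin(h)])),h+np.pi/2+T0[2]
def plan(svals,off=.023):
    o=env.observe(); p=o["position"][:2]; R=o["tool_rot"]; y=np.arctan2(R[1,0],R[0,0])
    print("at",S(T0,p).round(4),np.degrees(y-T0[2]).round(1))
    for s in svals:
        q,yy=tool(s,off); d=q-p; c,n=np.cos(y),np.sin(y)
        print("s=%.3f xyz %.3f %.3f turn %.3f"%(s,(d[0]*c+d[1]*n)/.04,-(-d[0]*n+d[1]*c)/.04,-(yy-y)/.08)); p,y=q,yy
E
python3 - <<'E'
from h import *
L=.06*np.pi/2
print(env.observe()["position"],env.observe()["ft_force"])
plan(np.r_[np.arange(-.03,-.0001,.006),np.linspace(0,L,21),L+.004,L+.05,L+.098])
E
```

```text
[ 0.49260895 -0.01607741  0.11477599] [0.53867989 0.17573972 0.86289489]
at [-0.0692  0.0348] -0.0
s=-0.030 xyz -0.020 0.046 turn -0.002
s=-0.024 xyz -0.000 0.150 turn -0.000
s=-0.018 xyz 0.000 0.150 turn -0.000
s=-0.012 xyz -0.000 0.150 turn -0.000
s=-0.006 xyz -0.000 0.150 turn -0.000
s=0.000 xyz -0.000 0.150 turn -0.000
s=0.005 xyz -0.040 0.119 turn -0.982
s=0.009 xyz -0.040 0.119 turn -0.982
s=0.014 xyz -0.040 0.119 turn -0.982
s=0.019 xyz -0.040 0.119 turn -0.982
s=0.024 xyz -0.040 0.119 turn -0.982
s=0.028 xyz -0.040 0.119 turn -0.982
s=0.033 xyz -0.040 0.119 turn -0.982
s=0.038 xyz -0.040 0.119 turn -0.982
s=0.042 xyz -0.040 0.119 turn -0.982
s=0.047 xyz -0.040 0.119 turn -0.982
s=0.052 xyz -0.040 0.119 turn -0.982
s=0.057 xyz -0.040 0.119 turn -0.982
s=0.061 xyz -0.040 0.119 turn -0.982
s=0.066 xyz -0.040 0.119 turn -0.982
s=0.071 xyz -0.040 0.119 turn -0.982
s=0.075 xyz -0.040 0.119 turn -0.982
s=0.080 xyz -0.040 0.119 turn -0.982
s=0.085 xyz -0.040 0.119 turn -0.982
s=0.090 xyz -0.040 0.119 turn -0.982
s=0.094 xyz -0.040 0.119 turn -0.982
s=0.098 xyz -0.000 0.100 turn -0.000
s=0.144 xyz 0.000 1.150 turn -0.000
s=0.192 xyz -0.000 1.200 turn -0.000
```

>>> step_arm(steps=[{"xyz": [-0.02, 0.1, 0], "turn": [0, 0, 0], "gripper": -0.06}, {"xyz": [0, 0.1, 0], "turn": [0, 0, 0], "gripper": -0.06}, {"xyz": [0, 0.1, 0], "turn": [0, 0, 0], "gripper": -0.06}, {"xyz": [0, 0.1, 0], "turn": [0, 0, 0], "gripper": -0.06}, {"xyz": [0, 0.1, 0], "turn": [0, 0, 0], "gripper": -0.06}, {"xyz": [0, 0.1, 0], "turn": [0, 0, 0], "gripper": -0.06}, {"xyz": [0, 0.1, 0], "turn": [0, 0, 0], "gripper": -0.06}, {"xyz": [0, 0.1, 0], "turn": [0, 0, 0], "gripper": -0.06}])

```text
time_s: 2.87
position: [0.5075, -0.0445, 0.1143]
tool_rot: [[0.872, 0.489, -0.0], [0.489, -0.872, 0.0], [-0.0, -0.0, -1.0]]
ft_force: [-1.0, 2.4, 0.2]
grip_width: 0.0401
```

>>> step_arm(steps=[{"xyz": [-0.02, 0.06, 0], "turn": [0, 0, -0.49], "gripper": -0.06}, {"xyz": [-0.02, 0.06, 0], "turn": [0, 0, -0.49], "gripper": -0.06}, {"xyz": [-0.02, 0.06, 0], "turn": [0, 0, -0.49], "gripper": -0.06}, {"xyz": [-0.02, 0.06, 0], "turn": [0, 0, -0.49], "gripper": -0.06}, {"xyz": [-0.02, 0.06, 0], "turn": [0, 0, -0.49], "gripper": -0.06}, {"xyz": [-0.02, 0.06, 0], "turn": [0, 0, -0.49], "gripper": -0.06}, {"xyz": [-0.02, 0.06, 0], "turn": [0, 0, -0.49], "gripper": -0.06}, {"xyz": [-0.02, 0.06, 0], "turn": [0, 0, -0.49], "gripper": -0.06}])

```text
time_s: 3.53
position: [0.5137, -0.0636, 0.1142]
tool_rot: [[0.677, 0.736, -0.001], [0.736, -0.677, 0.0], [-0.0, -0.001, -1.0]]
ft_force: [-2.4, 1.1, 0.5]
grip_width: 0.0401
```

```bash
python3 - <<'E'
from h import *
ims=[]
for n in("wrist","side"):
    im,d=cams.get_image(n); ims.append(im[:,:,::-1])
plan([.042])
cv2.imwrite("pics/w2.png",np.vstack([cv2.resize(ims[0],(480,300)),cv2.resize(ims[1][80:280,170:490],(480,300))]))
E
```

```text
at [-0.0739 -0.0173] 18.0
s=0.042 xyz -0.107 0.590 turn -4.830
```

View pics/w2.png

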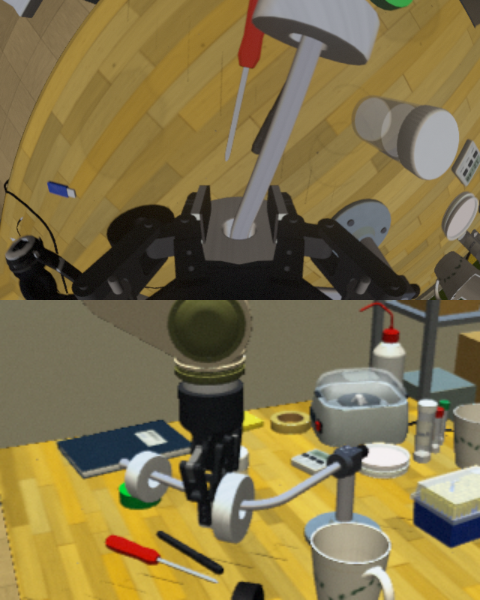

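The large ring is being pushed squarely at about 2.6 N and the jar is clear. Continuing round the bend.

>>> step_arm(steps=[{"xyz": [-0.02, 0.06, 0], "turn": [0, 0, -0.49], "gripper": -0.06}, {"xyz": [-0.02, 0.06, 0], "turn": [0, 0, -0.49], "gripper": -0.06}, {"xyz": [-0.02, 0.06, 0], "turn": [0, 0, -0.49], "gripper": -0.06}, {"xyz": [-0.02, 0.06, 0], "turn": [0, 0, -0.49], "gripper": -0.06}, {"xyz": [-0.02, 0.06, 0], "turn": [0, 0, -0.49], "gripper": -0.06}, {"xyz": [-0.02, 0.06, 0], "turn": [0, 0, -0.49], "gripper": -0.06}, {"xyz": [-0.02, 0.06, 0], "turn": [0, 0, -0.49], "gripper": -0.06}, {"xyz": [-0.02, 0.06, 0], "turn": [0, 0, -0.49], "gripper": -0.06}, {"xyz": [-0.02, 0.06, 0], "turn": [0, 0, -0.49], "gripper": -0.06}, {"xyz": [-0.02, 0.06, 0], "turn": [0, 0, -0.49], "gripper": -0.06}, {"xyz": [-0.02, 0.06, 0], "turn": [0, 0, -0.49], "gripper": -0.06}, {"xyz": [-0.02, 0.06, 0], "turn": [0, 0, -0.49], "gripper": -0.06}])

```text
time_s: 4.63
position: [0.5335, -0.0862, 0.1142]
tool_rot: [[0.272, 0.962, -0.001], [0.962, -0.272, -0.0], [-0.0, -0.001, -1.0]]
ft_force: [-0.7, 0.6, -0.0]
grip_width: 0.0404
```

>>> step_arm(steps=[{"xyz": [-0.02, 0.06, 0], "turn": [0, 0, -0.49], "gripper": -0.06}, {"xyz": [-0.02, 0.06, 0], "turn": [0, 0, -0.49], "gripper": -0.06}, {"xyz": [-0.02, 0.06, 0], "turn": [0, 0, -0.49], "gripper": -0.06}, {"xyz": [-0.02, 0.06, 0], "turn": [0, 0, -0.49], "gripper": -0.06}, {"xyz": [-0.02, 0.06, 0], "turn": [0, 0, -0.49], "gripper": -0.06}, {"xyz": [-0.02, 0.06, 0], "turn": [0, 0, -0.49], "gripper": -0.06}, {"xyz": [-0.02, 0.06, 0], "turn": [0, 0, -0.49], "gripper": -0.06}, {"xyz": [-0.02, 0.06, 0], "turn": [0, 0, -0.49], "gripper": -0.06}, {"xyz": [-0.02, 0.06, 0], "turn": [0, 0, -0.49], "gripper": -0.06}, {"xyz": [-0.02, 0.06, 0], "turn": [0, 0, -0.49], "gripper": -0.06}, {"xyz": [-0.02, 0.06, 0], "turn": [0, 0, -0.49], "gripper": -0.06}, {"xyz": [-0.02, 0.06, 0], "turn": [0, 0, -0.49], "gripper": -0.06}])

```text
time_s: 5.63
position: [0.5615, -0.0975, 0.1142]
tool_rot: [[-0.194, 0.981, -0.001], [0.981, 0.194, -0.0], [-0.0, -0.001, -1.0]]
ft_force: [-1.3, 0.2, 0.0]
grip_width: 0.0397
```

```bash
python3 - <<'E'
from h import *
plan([.084,.0942,.1922])
E
```

```text
at [-0.049  -0.0699] 71.9
s=0.084 xyz -0.078 0.187 turn -1.816
s=0.094 xyz -0.076 0.262 turn -2.125
s=0.192 xyz 0.001 2.450 turn -0.010
```

>>> step_arm(steps=[{"xyz": [-0.02, 0.056, 0], "turn": [0, 0, -0.49], "gripper": -0.06}, {"xyz": [-0.02, 0.056, 0], "turn": [0, 0, -0.49], "gripper": -0.06}, {"xyz": [-0.02, 0.056, 0], "turn": [0, 0, -0.49], "gripper": -0.06}, {"xyz": [-0.02, 0.056, 0], "turn": [0, 0, -0.49], "gripper": -0.06}, {"xyz": [-0.02, 0.056, 0], "turn": [0, 0, -0.49], "gripper": -0.06}, {"xyz": [-0.02, 0.056, 0], "turn": [0, 0, -0.49], "gripper": -0.06}, {"xyz": [-0.02, 0.056, 0], "turn": [0, 0, -0.49], "gripper": -0.06}, {"xyz": [-0.02, 0.056, 0], "turn": [0, 0, -0.49], "gripper": -0.06}])

```text
time_s: 6.3
position: [0.5805, -0.0978, 0.1142]
tool_rot: [[-0.487, 0.873, -0.0], [0.873, 0.487, -0.001], [-0.0, -0.001, -1.0]]
ft_force: [-1.8, -1.4, 0.7]
grip_width: 0.0401
```

>>> step_arm(steps=[{"xyz": [0, 0.1, 0], "turn": [0, 0, 0], "gripper": -0.06}, {"xyz": [0, 0.1, 0], "turn": [0, 0, 0], "gripper": -0.06}, {"xyz": [0, 0.1, 0], "turn": [0, 0, 0], "gripper": -0.06}, {"xyz": [0, 0.1, 0], "turn": [0, 0, 0], "gripper": -0.06}, {"xyz": [0, 0.1, 0], "turn": [0, 0, 0], "gripper": -0.06}, {"xyz": [0, 0.1, 0], "turn": [0, 0, 0], "gripper": -0.06}, {"xyz": [0, 0.1, 0], "turn": [0, 0, 0], "gripper": -0.06}, {"xyz": [0, 0.1, 0], "turn": [0, 0, 0], "gripper": -0.06}, {"xyz": [0, 0.1, 0], "turn": [0, 0, 0], "gripper": -0.06}, {"xyz": [0, 0.1, 0], "turn": [0, 0, 0], "gripper": -0.06}])

```text
time_s: 7.13
position: [0.6158, -0.0777, 0.1143]
tool_rot: [[-0.487, 0.873, -0.0], [0.873, 0.487, -0.0], [-0.0, -0.0, -1.0]]
ft_force: [-1.0, -1.3, 0.4]
grip_width: 0.0401
```

```bash
python3 - <<'E'
from h import *
ims=[]
for n in("wrist","side"):
    im,d=cams.get_image(n); ims.append(im[:,:,::-1])
plan([.1922])
cv2.imwrite("pics/w3.png",np.vstack([cv2.resize(ims[0],(480,300)),cv2.resize(ims[1][80:280,200:520],(480,300))]))
E
```

```text
at [ 0.0083 -0.0791] 89.9
s=0.192 xyz -0.019 1.416 turn -0.031
```

View pics/w3.png

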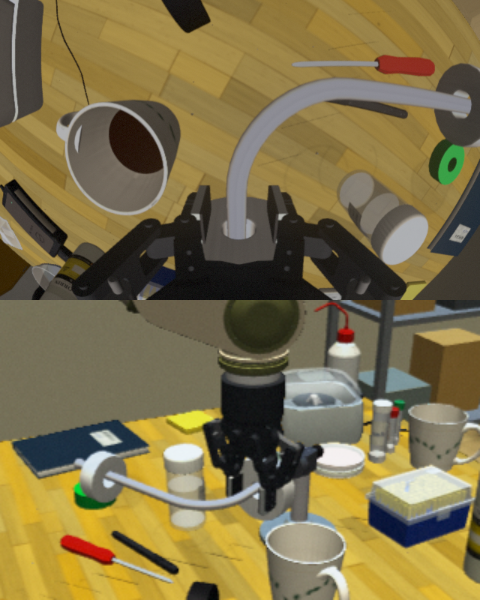

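The large ring is round the bend and on the inner arm; jar and mug are untouched. Now home, slowing at the end.

>>> step_arm(steps=[{"xyz": [0, 0.1, 0], "turn": [0, 0, 0], "gripper": -0.06}, {"xyz": [0, 0.1, 0], "turn": [0, 0, 0], "gripper": -0.06}, {"xyz": [0, 0.1, 0], "turn": [0, 0, 0], "gripper": -0.06}, {"xyz": [0, 0.1, 0], "turn": [0, 0, 0], "gripper": -0.06}, {"xyz": [0, 0.1, 0], "turn": [0, 0, 0], "gripper": -0.06}, {"xyz": [0, 0.1, 0], "turn": [0, 0, 0], "gripper": -0.06}, {"xyz": [0, 0.1, 0], "turn": [0, 0, 0], "gripper": -0.06}, {"xyz": [0, 0.1, 0], "turn": [0, 0, 0], "gripper": -0.06}, {"xyz": [0, 0.1, 0], "turn": [0, 0, 0], "gripper": -0.06}, {"xyz": [0, 0.1, 0], "turn": [0, 0, 0], "gripper": -0.06}, {"xyz": [0, 0.1, 0], "turn": [0, 0, 0], "gripper": -0.06}, {"xyz": [0, 0.1, 0], "turn": [0, 0, 0], "gripper": -0.06}])

```text
time_s: 8.23
position: [0.6577, -0.0544, 0.1143]
tool_rot: [[-0.487, 0.873, -0.0], [0.873, 0.487, 0.0], [0.0, -0.0, -1.0]]
ft_force: [-0.9, -1.0, 0.1]
grip_width: 0.0402
```

>>> step_arm(steps=[{"xyz": [0, 0.025, 0], "turn": [0, 0, 0], "gripper": -0.06}, {"xyz": [0, 0.025, 0], "turn": [0, 0, 0], "gripper": -0.06}, {"xyz": [0, 0.025, 0], "turn": [0, 0, 0], "gripper": -0.06}, {"xyz": [0, 0.025, 0], "turn": [0, 0, 0], "gripper": -0.06}])

```text
time_s: 8.57
position: [0.6608, -0.0527, 0.1144]
tool_rot: [[-0.487, 0.874, -0.0], [0.874, 0.487, 0.0], [0.0, -0.0, -1.0]]
ft_force: [-0.8, -0.5, 0.3]
grip_width: 0.0403
```

>>> step_arm(steps=[{"xyz": [0, 0.025, 0], "turn": [0, 0, 0], "gripper": -0.06}, {"xyz": [0, 0.025, 0], "turn": [0, 0, 0], "gripper": -0.06}, {"xyz": [0, 0.025, 0], "turn": [0, 0, 0], "gripper": -0.06}])

```text
time_s: 8.82
position: [0.6632, -0.0514, 0.1143]
tool_rot: [[-0.487, 0.874, -0.001], [0.874, 0.487, -0.0], [0.0, -0.001, -1.0]]
ft_force: [-8.5, -4.4, 2.4]
grip_width: 0.0402
```

```bash
python3 - <<'E'
from h import *
plan([.1922])
E
```

```text
at [ 0.0623 -0.0794] 89.8
s=0.192 xyz -0.014 0.067 turn -0.038
```

>>> step_arm(steps=[{"xyz": [0, 0.015, 0], "turn": [0, 0, 0], "gripper": -0.06}, {"xyz": [0, 0.015, 0], "turn": [0, 0, 0], "gripper": -0.06}])

```text
time_s: 8.98
position: [0.6631, -0.0514, 0.1144]
tool_rot: [[-0.487, 0.874, -0.004], [0.874, 0.487, -0.001], [0.001, -0.004, -1.0]]
ft_force: [-13.2, -5.9, 4.8]
grip_width: 0.0399
```

The large ring is seated: the tool stopped moving while the force rose to 14 N along the rod. Backing off and lifting, then working out the move behind the small ring.

>>> step_arm(steps=[{"xyz": [0, -0.2, 0], "turn": [0, 0, 0], "gripper": -0.06}, {"xyz": [0, -0.2, 0], "turn": [0, 0, 0], "gripper": -0.06}, {"xyz": [0, -0.1, 0], "turn": [0, 0, 0], "gripper": -0.06}, {"xyz": [0, 0, -0.4], "turn": [0, 0, 0], "gripper": -0.06}, {"xyz": [0, 0, -0.6], "turn": [0, 0, 0], "gripper": -0.06}, {"xyz": [0, 0, -0.6], "turn": [0, 0, 0], "gripper": -0.06}, {"xyz": [0, 0, -0.6], "turn": [0, 0, 0], "gripper": -0.06}, {"xyz": [0, 0, 0], "turn": [0, 0, 0], "gripper": -0.06}, {"xyz": [0, 0, 0], "turn": [0, 0, 0], "gripper": -0.06}])

```text
time_s: 9.73
position: [0.6473, -0.0605, 0.2036]
tool_rot: [[-0.487, 0.873, 0.003], [0.873, 0.487, -0.001], [-0.002, 0.002, -1.0]]
ft_force: [-0.8, 0.6, -0.6]
grip_width: 0.0398
```

```bash
python3 - <<'E'
from h import *
plan([-.123],.034)
o=env.observe(); print(o["position"],o["ft_force"])
P=cloud("scene",cams.get_image("scene")[1]).reshape(-1,3); P=P[np.isfinite(P).all(1)&(P[:,2]>.137)&(P[:,2]<.165)]; s=S(T0,P[:,:2])
for nm,m,k in(("small",abs(s[:,0]+.07)<.045,1),("large",(abs(s[:,1]+.08)<.045)&(s[:,0]>0)&(s[:,0]<.12),0)):
    print(nm,m.sum(),np.percentile(s[m,k],[2,10,50,90,98]).round(4))
E
```

```text
at [ 0.044  -0.0796] 89.8
s=-0.123 xyz 5.406 -2.865 turn 19.598
[ 0.64730048 -0.06047057  0.20361456] [-0.83421662  0.59540233 -0.60424982]
small 241 [0.0905 0.0913 0.0981 0.1109 0.1135]
large 444 [0.0751 0.076  0.0787 0.0938 0.099 ]
```

The large ring measures stand x 75.5 to 99.5 mm, which is home (76 to 100). Moving behind the small ring.

>>> step_arm(steps=[{"xyz": [0.54, -0.286, 0], "turn": [0, 0, 0], "gripper": -0.06}, {"xyz": [0.54, -0.286, 0], "turn": [0, 0, 0], "gripper": -0.06}, {"xyz": [0.54, -0.286, 0], "turn": [0, 0, 0], "gripper": -0.06}, {"xyz": [0.54, -0.286, 0], "turn": [0, 0, 0], "gripper": -0.06}, {"xyz": [0.54, -0.286, 0], "turn": [0, 0, 0], "gripper": -0.06}, {"xyz": [0.54, -0.286, 0], "turn": [0, 0, 0], "gripper": -0.06}, {"xyz": [0.54, -0.286, 0], "turn": [0, 0, 0], "gripper": -0.06}, {"xyz": [0.54, -0.286, 0], "turn": [0, 0, 0], "gripper": -0.06}, {"xyz": [0.54, -0.286, 0], "turn": [0, 0, 0], "gripper": -0.06}, {"xyz": [0.54, -0.286, 0], "turn": [0, 0, 0], "gripper": -0.06}])

```text
time_s: 10.62
position: [0.4402, 0.0732, 0.2011]
tool_rot: [[-0.487, 0.874, -0.002], [0.874, 0.487, 0.0], [0.001, -0.002, -1.0]]
ft_force: [0.2, -0.7, 0.8]
grip_width: 0.04
```

>>> step_arm(steps=[{"xyz": [0, 0, 0], "turn": [0, 0, 0.98], "gripper": -0.06}, {"xyz": [0, 0, 0], "turn": [0, 0, 0.98], "gripper": -0.06}, {"xyz": [0, 0, 0], "turn": [0, 0, 0.98], "gripper": -0.06}, {"xyz": [0, 0, 0], "turn": [0, 0, 0.98], "gripper": -0.06}, {"xyz": [0, 0, 0], "turn": [0, 0, 0.98], "gripper": -0.06}, {"xyz": [0, 0, 0], "turn": [0, 0, 0.98], "gripper": -0.06}, {"xyz": [0, 0, 0], "turn": [0, 0, 0.98], "gripper": -0.06}, {"xyz": [0, 0, 0], "turn": [0, 0, 0.98], "gripper": -0.06}, {"xyz": [0, 0, 0], "turn": [0, 0, 0.98], "gripper": -0.06}, {"xyz": [0, 0, 0], "turn": [0, 0, 0.98], "gripper": -0.06}, {"xyz": [0, 0, 0], "turn": [0, 0, 0.98], "gripper": -0.06}, {"xyz": [0, 0, 0], "turn": [0, 0, 0.98], "gripper": -0.06}, {"xyz": [0, 0, 0], "turn": [0, 0, 0.98], "gripper": -0.06}, {"xyz": [0, 0, 0], "turn": [0, 0, 0.98], "gripper": -0.06}, {"xyz": [0, 0, 0], "turn": [0, 0, 0.98], "gripper": -0.06}, {"xyz": [0, 0, 0], "turn": [0, 0, 0.98], "gripper": -0.06}, {"xyz": [0, 0, 0], "turn": [0, 0, 0.98], "gripper": -0.06}, {"xyz": [0, 0, 0], "turn": [0, 0, 0.98], "gripper": -0.06}, {"xyz": [0, 0, 0], "turn": [0, 0, 0.98], "gripper": -0.06}, {"xyz": [0, 0, 0], "turn": [0, 0, 0.98], "gripper": -0.06}])

```text
time_s: 12.28
position: [0.4413, 0.0727, 0.2012]
tool_rot: [[0.874, 0.486, -0.002], [0.486, -0.874, 0.0], [-0.002, -0.001, -1.0]]
ft_force: [-0.1, -0.5, -0.4]
grip_width: 0.0401
```

>>> step_arm(steps=[{"xyz": [0, 0, 0], "turn": [0, 0, 0], "gripper": -0.06}, {"xyz": [0, 0, 0], "turn": [0, 0, 0], "gripper": -0.06}])

```text
time_s: 12.45
position: [0.4415, 0.0727, 0.2015]
tool_rot: [[0.871, 0.491, -0.002], [0.491, -0.871, 0.0], [-0.001, -0.001, -1.0]]
ft_force: [0.1, -0.0, 0.9]
grip_width: 0.0401
```

```bash
python3 - <<'E'
from h import *
ims=[]
for n in("wrist","side"):
    im,d=cams.get_image(n); ims.append(im[:,:,::-1])
plan([-.123],.034); print(env.observe()["position"])
cv2.imwrite("pics/w4.png",np.vstack([cv2.resize(ims[0],(480,300)),cv2.resize(ims[1][80:280,150:470],(480,300))]))
E
```

```text
at [-0.0702  0.1371] 0.1
s=-0.123 xyz 0.004 0.003 turn 0.024
[0.44172223 0.07263391 0.20185619]
```

View pics/w4.png

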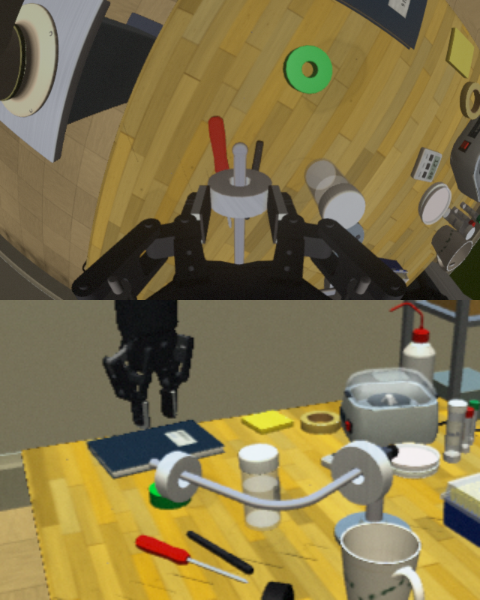

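The rod is centred between the fingers (column 240) and the small ring is just ahead. In the side view the large ring is against the post. Descending.

>>> step_arm(steps=[{"xyz": [0, 0, 0.36], "turn": [0, 0, 0], "gripper": -0.06}, {"xyz": [0, 0, 0.36], "turn": [0, 0, 0], "gripper": -0.06}, {"xyz": [0, 0, 0.36], "turn": [0, 0, 0], "gripper": -0.06}, {"xyz": [0, 0, 0.36], "turn": [0, 0, 0], "gripper": -0.06}, {"xyz": [0, 0, 0.36], "turn": [0, 0, 0], "gripper": -0.06}, {"xyz": [0, 0, 0.36], "turn": [0, 0, 0], "gripper": -0.06}, {"xyz": [0, 0, 0], "turn": [0, 0, 0], "gripper": -0.06}])

```text
time_s: 13.13
position: [0.4407, 0.0727, 0.1138]
tool_rot: [[0.871, 0.49, -0.005], [0.49, -0.871, 0.0], [-0.004, -0.003, -1.0]]
ft_force: [0.6, 0.4, -0.5]
grip_width: 0.0403
```

>>> step_arm(steps=[{"xyz": [0, 0.1, 0], "turn": [0, 0, 0], "gripper": -0.06}, {"xyz": [0, 0.1, 0], "turn": [0, 0, 0], "gripper": -0.06}, {"xyz": [0, 0.1, 0], "turn": [0, 0, 0], "gripper": -0.06}, {"xyz": [0, 0.1, 0], "turn": [0, 0, 0], "gripper": -0.06}, {"xyz": [0, 0.1, 0], "turn": [0, 0, 0], "gripper": -0.06}, {"xyz": [0, 0.1, 0], "turn": [0, 0, 0], "gripper": -0.06}])

```text
time_s: 13.63
position: [0.454, 0.0514, 0.1163]
tool_rot: [[0.872, 0.489, 0.001], [0.489, -0.872, 0.0], [0.001, 0.0, -1.0]]
ft_force: [-0.5, 2.7, 0.8]
grip_width: 0.0401
```

```bash
python3 - <<'E'
from h import *
plan([-.05,0],.0255); print(env.observe()["ft_force"])
plan(np.linspace(0,.06*np.pi/2,41)[[0,1,2]],.0255)
E
```

```text
at [-0.0698  0.1126] -0.0
s=-0.050 xyz -0.005 1.427 turn -0.001
s=0.000 xyz 0.000 1.250 turn -0.000
[-0.46704428  2.68614325  0.76633541]
at [-0.0698  0.1126] -0.0
s=0.000 xyz -0.004 2.677 turn -0.001
s=0.002 xyz -0.024 0.059 turn -0.491
s=0.005 xyz -0.024 0.059 turn -0.491
```

>>> step_arm(steps=[{"xyz": [0, 0.134, 0], "turn": [0, 0, 0], "gripper": -0.06}, {"xyz": [0, 0.134, 0], "turn": [0, 0, 0], "gripper": -0.06}, {"xyz": [0, 0.134, 0], "turn": [0, 0, 0], "gripper": -0.06}, {"xyz": [0, 0.134, 0], "turn": [0, 0, 0], "gripper": -0.06}, {"xyz": [0, 0.134, 0], "turn": [0, 0, 0], "gripper": -0.06}, {"xyz": [0, 0.134, 0], "turn": [0, 0, 0], "gripper": -0.06}, {"xyz": [0, 0.134, 0], "turn": [0, 0, 0], "gripper": -0.06}, {"xyz": [0, 0.134, 0], "turn": [0, 0, 0], "gripper": -0.06}, {"xyz": [0, 0.134, 0], "turn": [0, 0, 0], "gripper": -0.06}, {"xyz": [0, 0.134, 0], "turn": [0, 0, 0], "gripper": -0.06}, {"xyz": [0, 0.134, 0], "turn": [0, 0, 0], "gripper": -0.06}, {"xyz": [0, 0.134, 0], "turn": [0, 0, 0], "gripper": -0.06}, {"xyz": [0, 0.134, 0], "turn": [0, 0, 0], "gripper": -0.06}, {"xyz": [0, 0.134, 0], "turn": [0, 0, 0], "gripper": -0.06}, {"xyz": [0, 0.134, 0], "turn": [0, 0, 0], "gripper": -0.06}, {"xyz": [0, 0.134, 0], "turn": [0, 0, 0], "gripper": -0.06}, {"xyz": [0, 0.134, 0], "turn": [0, 0, 0], "gripper": -0.06}, {"xyz": [0, 0.134, 0], "turn": [0, 0, 0], "gripper": -0.06}, {"xyz": [0, 0.134, 0], "turn": [0, 0, 0], "gripper": -0.06}, {"xyz": [0, 0.1, 0], "turn": [0, 0, 0], "gripper": -0.06}])

```text
time_s: 15.3
position: [0.5058, -0.0412, 0.1158]
tool_rot: [[0.872, 0.489, 0.0], [0.489, -0.872, -0.0], [-0.0, 0.0, -1.0]]
ft_force: [-1.5, 1.8, 1.2]
grip_width: 0.0404
```

>>> step_arm(steps=[{"xyz": [-0.022, 0.06, 0], "turn": [0, 0, -0.49], "gripper": -0.06}, {"xyz": [-0.022, 0.06, 0], "turn": [0, 0, -0.49], "gripper": -0.06}, {"xyz": [-0.022, 0.06, 0], "turn": [0, 0, -0.49], "gripper": -0.06}, {"xyz": [-0.022, 0.06, 0], "turn": [0, 0, -0.49], "gripper": -0.06}, {"xyz": [-0.022, 0.06, 0], "turn": [0, 0, -0.49], "gripper": -0.06}, {"xyz": [-0.022, 0.06, 0], "turn": [0, 0, -0.49], "gripper": -0.06}, {"xyz": [-0.022, 0.06, 0], "turn": [0, 0, -0.49], "gripper": -0.06}, {"xyz": [-0.022, 0.06, 0], "turn": [0, 0, -0.49], "gripper": -0.06}, {"xyz": [-0.022, 0.06, 0], "turn": [0, 0, -0.49], "gripper": -0.06}, {"xyz": [-0.022, 0.06, 0], "turn": [0, 0, -0.49], "gripper": -0.06}])

```text
time_s: 16.13
position: [0.5139, -0.065, 0.1159]
tool_rot: [[0.617, 0.787, -0.0], [0.787, -0.617, -0.0], [-0.0, -0.0, -1.0]]
ft_force: [-3.3, 1.1, 2.0]
grip_width: 0.0403
```

>>> step_arm(steps=[{"xyz": [-0.022, 0.06, 0], "turn": [0, 0, -0.49], "gripper": -0.06}, {"xyz": [-0.022, 0.06, 0], "turn": [0, 0, -0.49], "gripper": -0.06}, {"xyz": [-0.022, 0.06, 0], "turn": [0, 0, -0.49], "gripper": -0.06}, {"xyz": [-0.022, 0.06, 0], "turn": [0, 0, -0.49], "gripper": -0.06}, {"xyz": [-0.022, 0.06, 0], "turn": [0, 0, -0.49], "gripper": -0.06}, {"xyz": [-0.022, 0.06, 0], "turn": [0, 0, -0.49], "gripper": -0.06}, {"xyz": [-0.022, 0.06, 0], "turn": [0, 0, -0.49], "gripper": -0.06}, {"xyz": [-0.022, 0.06, 0], "turn": [0, 0, -0.49], "gripper": -0.06}, {"xyz": [-0.022, 0.06, 0], "turn": [0, 0, -0.49], "gripper": -0.06}, {"xyz": [-0.022, 0.06, 0], "turn": [0, 0, -0.49], "gripper": -0.06}])

```text
time_s: 16.97
position: [0.5309, -0.0842, 0.1159]
tool_rot: [[0.27, 0.963, -0.0], [0.963, -0.27, -0.001], [-0.001, 0.0, -1.0]]
ft_force: [-2.5, -0.6, 1.7]
grip_width: 0.0401
```

```bash
python3 - <<'E'
from h import *
plan([.0471,.07,.0942],.0255); print(env.observe()["ft_force"])
E
```

```text
at [-0.0691 -0.0433] 45.0
s=0.047 xyz -0.043 -0.005 turn 0.010
s=0.070 xyz -0.130 0.605 turn -4.771
s=0.094 xyz -0.130 0.640 turn -5.042
[-2.53046286 -0.59672763  1.70928631]
```

>>> step_arm(steps=[{"xyz": [-0.026, 0.06, 0], "turn": [0, 0, -0.49], "gripper": -0.06}, {"xyz": [-0.026, 0.06, 0], "turn": [0, 0, -0.49], "gripper": -0.06}, {"xyz": [-0.026, 0.06, 0], "turn": [0, 0, -0.49], "gripper": -0.06}, {"xyz": [-0.026, 0.06, 0], "turn": [0, 0, -0.49], "gripper": -0.06}, {"xyz": [-0.026, 0.06, 0], "turn": [0, 0, -0.49], "gripper": -0.06}, {"xyz": [-0.026, 0.06, 0], "turn": [0, 0, -0.49], "gripper": -0.06}, {"xyz": [-0.026, 0.06, 0], "turn": [0, 0, -0.49], "gripper": -0.06}, {"xyz": [-0.026, 0.06, 0], "turn": [0, 0, -0.49], "gripper": -0.06}, {"xyz": [-0.026, 0.06, 0], "turn": [0, 0, -0.49], "gripper": -0.06}, {"xyz": [-0.026, 0.06, 0], "turn": [0, 0, -0.49], "gripper": -0.06}])

```text
time_s: 17.8
position: [0.5538, -0.0969, 0.1158]
tool_rot: [[-0.118, 0.993, 0.0], [0.993, 0.118, -0.001], [-0.001, 0.0, -1.0]]
ft_force: [-1.9, -0.5, -0.5]
grip_width: 0.04
```

>>> step_arm(steps=[{"xyz": [-0.026, 0.06, 0], "turn": [0, 0, -0.49], "gripper": -0.06}, {"xyz": [-0.026, 0.06, 0], "turn": [0, 0, -0.49], "gripper": -0.06}, {"xyz": [-0.026, 0.06, 0], "turn": [0, 0, -0.49], "gripper": -0.06}, {"xyz": [-0.026, 0.06, 0], "turn": [0, 0, -0.49], "gripper": -0.06}, {"xyz": [-0.026, 0.06, 0], "turn": [0, 0, -0.49], "gripper": -0.06}, {"xyz": [-0.026, 0.06, 0], "turn": [0, 0, -0.49], "gripper": -0.06}, {"xyz": [-0.026, 0.06, 0], "turn": [0, 0, -0.49], "gripper": -0.06}, {"xyz": [-0.026, 0.06, 0], "turn": [0, 0, -0.49], "gripper": -0.06}, {"xyz": [-0.026, 0.06, 0], "turn": [0, 0, -0.49], "gripper": -0.06}, {"xyz": [-0.026, 0.06, 0], "turn": [0, 0, -0.49], "gripper": -0.06}])

```text
time_s: 18.63
position: [0.5795, -0.0997, 0.1157]
tool_rot: [[-0.489, 0.873, -0.0], [0.873, 0.489, -0.0], [-0.0, -0.0, -1.0]]
ft_force: [-2.3, -0.1, 1.3]
grip_width: 0.0405
```

```bash
python3 - <<'E'
from h import *
plan([.0942,.0942+.074],.0255); print(env.observe()["ft_force"])
E
```

```text
at [-0.0343 -0.0806] 89.9
s=0.094 xyz 0.015 -0.030 turn -0.002
s=0.168 xyz 0.001 1.850 turn -0.010
[-2.31533017 -0.14844168  1.25996158]
```

>>> step_arm(steps=[{"xyz": [0.015, 0.1, 0], "turn": [0, 0, 0], "gripper": -0.06}, {"xyz": [0, 0.1, 0], "turn": [0, 0, 0], "gripper": -0.06}, {"xyz": [0, 0.1, 0], "turn": [0, 0, 0], "gripper": -0.06}, {"xyz": [0, 0.1, 0], "turn": [0, 0, 0], "gripper": -0.06}, {"xyz": [0, 0.1, 0], "turn": [0, 0, 0], "gripper": -0.06}, {"xyz": [0, 0.1, 0], "turn": [0, 0, 0], "gripper": -0.06}, {"xyz": [0, 0.1, 0], "turn": [0, 0, 0], "gripper": -0.06}, {"xyz": [0, 0.1, 0], "turn": [0, 0, 0], "gripper": -0.06}, {"xyz": [0, 0.1, 0], "turn": [0, 0, 0], "gripper": -0.06}, {"xyz": [0, 0.1, 0], "turn": [0, 0, 0], "gripper": -0.06}, {"xyz": [0, 0.1, 0], "turn": [0, 0, 0], "gripper": -0.06}, {"xyz": [0, 0.1, 0], "turn": [0, 0, 0], "gripper": -0.06}, {"xyz": [0, 0.1, 0], "turn": [0, 0, 0], "gripper": -0.06}, {"xyz": [0, 0.1, 0], "turn": [0, 0, 0], "gripper": -0.06}, {"xyz": [0, 0.1, 0], "turn": [0, 0, 0], "gripper": -0.06}, {"xyz": [0, 0.1, 0], "turn": [0, 0, 0], "gripper": -0.06}])

```text
time_s: 19.97
position: [0.6352, -0.0673, 0.1159]
tool_rot: [[-0.487, 0.874, -0.0], [0.874, 0.487, 0.0], [0.0, -0.0, -1.0]]
ft_force: [-1.1, -2.1, 1.2]
grip_width: 0.0402
```

>>> step_arm(steps=[{"xyz": [0, 0.025, 0], "turn": [0, 0, 0], "gripper": -0.06}, {"xyz": [0, 0.025, 0], "turn": [0, 0, 0], "gripper": -0.06}, {"xyz": [0, 0.025, 0], "turn": [0, 0, 0], "gripper": -0.06}, {"xyz": [0, 0.025, 0], "turn": [0, 0, 0], "gripper": -0.06}, {"xyz": [0, 0.025, 0], "turn": [0, 0, 0], "gripper": -0.06}, {"xyz": [0, 0.025, 0], "turn": [0, 0, 0], "gripper": -0.06}, {"xyz": [0, 0.025, 0], "turn": [0, 0, 0], "gripper": -0.06}])

```text
time_s: 20.55
position: [0.641, -0.064, 0.1158]
tool_rot: [[-0.487, 0.874, -0.0], [0.874, 0.487, 0.0], [0.0, -0.0, -1.0]]
ft_force: [-0.4, -2.1, -0.1]
grip_width: 0.0401
```

>>> step_arm(steps=[{"xyz": [0, 0.02, 0], "turn": [0, 0, 0], "gripper": -0.06}, {"xyz": [0, 0.02, 0], "turn": [0, 0, 0], "gripper": -0.06}])

```text
time_s: 20.72
position: [0.6425, -0.0632, 0.1158]
tool_rot: [[-0.487, 0.873, -0.0], [0.873, 0.487, 0.0], [0.0, -0.0, -1.0]]
ft_force: [-0.8, -2.4, -0.2]
grip_width: 0.0404
```

```bash
python3 - <<'E'
from h import *
plan([.0942+.074],.0255); print(env.observe()["ft_force"])
E
```

```text
at [ 0.0384 -0.0796] 89.8
s=0.168 xyz -0.010 0.001 turn -0.036
[-0.77569139 -2.42958356 -0.23605302]
```

>>> step_arm(steps=[{"xyz": [0, 0.015, 0], "turn": [0, 0, 0], "gripper": -0.06}, {"xyz": [0, 0.015, 0], "turn": [0, 0, 0], "gripper": -0.06}, {"xyz": [0, 0.015, 0], "turn": [0, 0, 0], "gripper": -0.06}])

```text
time_s: 20.97
position: [0.644, -0.0624, 0.1159]
tool_rot: [[-0.487, 0.873, -0.0], [0.873, 0.487, 0.0], [0.0, 0.0, -1.0]]
ft_force: [-0.8, -0.9, -1.3]
grip_width: 0.0401
```

>>> step_arm(steps=[{"xyz": [0, 0.015, 0], "turn": [0, 0, 0], "gripper": -0.06}, {"xyz": [0, 0.015, 0], "turn": [0, 0, 0], "gripper": -0.06}])

```text
time_s: 21.13
position: [0.6444, -0.0622, 0.1159]
tool_rot: [[-0.487, 0.874, -0.002], [0.874, 0.487, -0.001], [0.0, -0.002, -1.0]]
ft_force: [-7.3, -4.3, 2.2]
grip_width: 0.0402
```

>>> step_arm(steps=[{"xyz": [0, 0.015, 0], "turn": [0, 0, 0], "gripper": -0.06}, {"xyz": [0, 0.015, 0], "turn": [0, 0, 0], "gripper": -0.06}, {"xyz": [0, 0.015, 0], "turn": [0, 0, 0], "gripper": -0.06}])

```text
time_s: 21.38
position: [0.6444, -0.0621, 0.1158]
tool_rot: [[-0.486, 0.874, -0.006], [0.874, 0.486, -0.002], [0.001, -0.006, -1.0]]
ft_force: [-17.0, -9.3, 5.9]
grip_width: 0.0397
```

```bash
python3 - <<'E'
from h import *
plan([.0942+.074],.0255); print(env.observe()["ft_force"])
E
```

```text
at [ 0.0406 -0.0796] 89.8
s=0.168 xyz -0.010 -0.054 turn -0.041
[-17.0444184   -9.33448797   5.85440116]
```

Firm stop at 19 N. Backing straight off, lifting and moving clear to inspect.

>>> step_arm(steps=[{"xyz": [0, -0.1, 0], "turn": [0, 0, 0], "gripper": -0.06}, {"xyz": [0, -0.2, 0], "turn": [0, 0, 0], "gripper": -0.06}, {"xyz": [0, -0.2, 0], "turn": [0, 0, 0], "gripper": -0.06}, {"xyz": [0, 0, -0.4], "turn": [0, 0, 0], "gripper": -0.06}, {"xyz": [0, 0, -0.6], "turn": [0, 0, 0], "gripper": -0.06}, {"xyz": [0, 0, -0.6], "turn": [0, 0, 0], "gripper": -0.06}, {"xyz": [0, 0, -0.6], "turn": [0, 0, 0], "gripper": -0.06}, {"xyz": [0.5, -0.5, -0.6], "turn": [0, 0, 0], "gripper": -0.06}, {"xyz": [0.5, -0.5, -0.6], "turn": [0, 0, 0], "gripper": -0.06}, {"xyz": [0.5, -0.5, 0], "turn": [0, 0, 0], "gripper": -0.06}, {"xyz": [0.5, -0.5, 0], "turn": [0, 0, 0], "gripper": -0.06}, {"xyz": [0, 0, 0], "turn": [0, 0, 0], "gripper": -0.06}, {"xyz": [0, 0, 0], "turn": [0, 0, 0], "gripper": -0.06}])

```text
time_s: 22.47
position: [0.5193, -0.0395, 0.2527]
tool_rot: [[-0.487, 0.873, 0.001], [0.873, 0.487, -0.0], [-0.001, 0.001, -1.0]]
ft_force: [0.1, 0.1, -1.0]
grip_width: 0.0403
```

```bash
python3 - <<'E'
from h import *
ims=[]
for n in("scene","side"):
    im,d=cams.get_image(n); P=cloud(n,d)
    ims.append(cv2.resize(im[130:300,260:470,::-1],(630,510)) if n=="scene" else None)
    t=np.load(f"pics/t_{n}.npy"); A=P.reshape(-1,3); A=A[np.isfinite(A).all(1)]; s=S(t,A[:,:2])
    for lo,hi in((.137,.147),(.150,.158)):
        m=(abs(s[:,1]+.08)<.045)&(s[:,0]>0)&(s[:,0]<.12)&(A[:,2]>lo)&(A[:,2]<hi)
        h=np.histogram(s[m,0],np.arange(.03,.12,.004)); print(n,lo,[(round(float(x),3),int(y)) for x,y in zip(h[1],h[0]) if y])
    for nm,z,cx,R in(("jar",.117,(.58,.072),.04),("mug",.095,(.645,-.17),.085)):
        q=A[(np.hypot(*(A[:,:2]-cx).T)<R)&(abs(A[:,2]-z)<.008)]
        (x,y),rr=cv2.minEnclosingCircle((q[:,:2]*1000).astype(np.float32)); print(nm,x,y,rr)
cv2.imwrite("pics/end.png",ims[0])
E
```

```text
scene 0.137 [(0.046, 5), (0.05, 91), (0.054, 23), (0.058, 11), (0.062, 16), (0.066, 14), (0.07, 22), (0.074, 60), (0.078, 17), (0.082, 9), (0.086, 6), (0.09, 11), (0.094, 7), (0.098, 2)]
scene 0.15 [(0.05, 2), (0.066, 1), (0.07, 1), (0.074, 64), (0.078, 29), (0.082, 15), (0.086, 18), (0.09, 24), (0.094, 24), (0.098, 2)]
jar 584.0975952148438 74.7591552734375 29.497276306152344
mug 648.192138671875 -179.63137817382812 54.217411041259766
side 0.137 [(0.046, 4), (0.05, 76), (0.054, 21), (0.058, 13), (0.062, 20), (0.066, 19), (0.07, 21), (0.074, 66), (0.078, 13), (0.082, 11), (0.086, 10), (0.09, 7), (0.094, 7), (0.098, 3)]
side 0.15 [(0.07, 5), (0.074, 43), (0.078, 24), (0.082, 16), (0.086, 20), (0.09, 22), (0.094, 12), (0.098, 1)]
jar 581.2913208007812 74.4250259399414 29.876007080078125
mug 639.5886840820312 -173.82275390625 48.05198287963867
```

View pics/end.png

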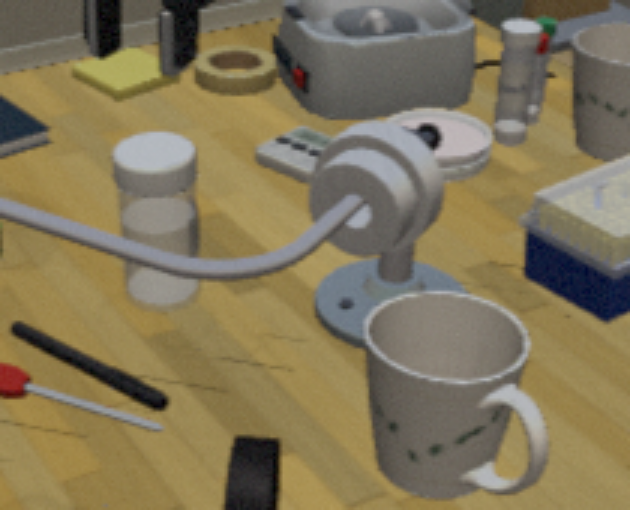

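The rings sit nested and coaxial at the post, with the jar and mug standing. One finer check of the face positions, because the second stop came about 2 mm further on than I expected.

```bash
python3 - <<'E'
from h import *
for n in("scene","side"):
    P=cloud(n,cams.get_image(n)[1]).reshape(-1,3); P=P[np.isfinite(P).all(1)]; t=np.load(f"pics/t_{n}.npy"); s=S(t,P[:,:2])
    r=np.hypot(s[:,1]+.08,P[:,2]-.115)
    for nm,lo,hi,a,b in(("small",.013,.030,.04,.064),("large",.0345,.040,.064,.09)):
        m=(r>lo)&(r<hi)&(s[:,0]>a)&(s[:,0]<b); q=np.c_[s[m,1]+.08,P[m,2]-.115,np.ones(m.sum())]
        x=s[m,0]; k=abs(x-np.median(x))<.004; c=np.linalg.lstsq(q[k],x[k],rcond=None)[0]
        print(n,nm,k.sum(),"face x at centre %.4f tilt deg yaw %.1f pitch %.1f"%(c[2],*np.degrees(c[:2])))
    m=(abs(s[:,1]+.08)<.008)&(P[:,2]<.1)&(P[:,2]>.04)&(abs(s[:,0]-.115)<.02); print("post front x",np.percentile(s[m,0],[5,50]).round(4),m.sum())
E
```

```text
scene small 463 face x at centre 0.0521 tilt deg yaw 0.2 pitch 0.1
scene large 191 face x at centre 0.0764 tilt deg yaw 0.5 pitch -0.5
post front x [0.1117 0.1142] 47
side small 413 face x at centre 0.0518 tilt deg yaw 0.5 pitch -0.0
side large 164 face x at centre 0.0758 tilt deg yaw 0.3 pitch 0.3
post front x [0.1109 0.1137] 47
```

Faces are at 52.0 and 76.1 mm (nominal 52 and 76), square, with no gap. Handing in.

```bash
python3 -c "
from rig import order,env
print(env.observe()['time_s']); print(order.close_job())"
```

```text
22.6667
the job is handed in; nothing more can be done
None
```

Both rings are home and the job is handed in, at 22.7 s of the 64 s allowed. I straddled the rod with the fingers about 40 mm apart and pushed the large ring round the bend to the shoulder. Then I did the same with the small ring until it stopped against the large one.

- **Ring positions:** both fixed cameras put the ring faces at stand x 52.0 mm (small) and 76.1 mm (large), against 52 and 76 nominal. The tilt is at most 0.5° and there is no visible gap between them.
- **Jar and mug:** both are standing. Their measured positions are unchanged to within 1–2 mm, which is the measurement noise.
- **Forces:** the highest reading was about 20 N, against the final stop. The arm was well clear of everything at hand-in.
- **One disagreement:** the tool's final stop for the small ring was about 2 mm further along the rod than the first stop predicted. I don't know the cause. The large ring may have been up to 2 mm short after the first push and then driven home by the second. The face measurements above were taken after that push and show both rings seated.

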